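Close and pin the column heater block

ROBOT

A 7-joint arm with a two-finger parallel gripper is mounted at the origin on the work surface. World frame = base frame: x ahead of the robot, y to its left, z up, the work surface at z = 0. Lengths are in m, angles in rad, forces in N, time in s.
With the tool pointing down it reaches from about 0.425 to 0.95 m from the base axis. Payload 4.7 kg.
Tool frame: the origin (TCP) lies between the finger pads; the fingertips stand 14 mm ahead of it and the grasp point (between the pads) lies 5 mm behind it; z points along the fingers, y is the line along which they close (so a half turn about z gives the same grasp; the last joint's range is limited). The gripper opens to 87 mm and grips with 3 to 60 N. Pads are 19 mm wide; open, the fingers measure 117 mm over their backs; the gripper's body (75 mm by 190 mm) begins 51 mm behind the grasp point.
Start: joints at [-1.252, 0.469, -0.049, 1.532, 0.024, 1.141, -0.082], TCP at [0.23, 0.635, 0.237] pointing down, gripper open.
Joint ranges: [-2.59, 2.59], [-0.33, 1.99], [-1.39, 1.29], [0.1, 2.45], [-1.04, 4.18], [0.21, 1.99], [-2.66, 2.66]. Speed limits (rad/s): [2.57, 2.57, 3.14, 3.14, 3.14, 3.14, 3.14].

INTERFACE

Orientations are given as a unit quaternion [w, x, y, z].
In Python, from station import arm gives the robot as it stands. The module is installed in compiled form; this text tells all that it offers.
- The arm moves only by the tool apply_moves, never from a script. Its argument "deltas" is a list of rows, each an object of numbers: "jaw": the finger opening in cm, from 0 to 8.7; "dx", "dy", "dz": the shift along the tool's x, y, z in cm; "wx", "wy", "wz": the turn, a rotation vector about the tool's x, y, z in degrees. In form: [{"jaw": .., "dx": .., "dy": .., "dz": .., "wx": .., "wy": .., "wz": ..}, ...]. A call has 1 to 12 rows; each row is the pose to reach, as a shift and turn from the pose commanded when the call began, along the tool's axes at that moment; what a row does not reach only later rows make up. A row lasts 1/8 s, in which the tool goes at most 62.5 mm and 10.7 degrees, less where a joint would pass 70% of its speed; a pose out of reach is approached as far as the arm can. A call with a gripper value outside its range is refused whole. The fingers move at their own pace and stop on an object; the grip force is fixed at half the most. Time passes only in rows, so rows that repeat a pose let the fingers close. It gives the time, the measured TCP pose, the force, the opening and the grip force at its end, in the units of the state.
- arm.get_state(): the state, without advancing time (a new reading comes with each control period).
- arm.camera(name): name is "side" or "top"; returns a dict with "img" (384x512x3 uint8, blue, green, red), "mtx" (3x3 intrinsics, pixels), "k1" (the pictures are not rectified: a ray, as slopes to the right and down, at radius r is drawn at 1 + k1 r^2 times it, then the intrinsics apply), "T" (4x4, takes a point from camera to world coordinates). Camera axes: x right, y up, looking along -z (the intrinsics and any distortion apply to the point x, -y, -z); pixel columns grow to the right and rows downward; lengths in m; the calibration is good to about 2 mm. A picture is of the moment at which its call begins. There is no depth.
- arm.sign_off(): hands the job in; it is judged then, once.
Trained networks look in a picture, given as the dict that the camera call returned (one of the last four; its "shot" number tells which), for a name from the list of things; names that differ only in an ending like _2 or _b are one class to them, and where a whole thing is asked for, a point or a joint stands for the part that bears it (a point fixed in the world has none). Each returns a list of dicts, best first, with "score" (0 to 1); they miss things now and then, are a little off and sometimes report something else, mostly with a low value. They report only what shows in the picture. A call takes as long as a camera call. They do not tell look-alikes from the thing itself.
- arm.look_for(picture, target): "location" ([x, y, z] in m, in world coordinates, good to about 4 mm: the middle of the surface that is visible of it).
- arm.silhouettes(picture, target): "region" (384x512 bool, what is visible of it).
The state is a dict: "clock": time; "joint_positions": joint angles; "qd": joint speeds; "tau": joint torques, N m; "tcp_pos": TCP position; "orientation": TCP orientation; "force": force on the tool from outside, world axes, zero at the start; "torque": the same for the moment, N m; "opening": finger opening in m; "gripper_force": force on a finger pad.
Only numpy, scipy, OpenCV 4.12 (cv2) and the standard library are available. Lean on these libraries where they do the work, as an engineer would, in place of code of your own. Each camera call takes 0.05 s, during which the arm holds its last target. There are 200 camera calls.

TASK

The column already lies in its groove in the open aluminium heater block. Swing the hinged upper half down over it, take the plain steel locating pin with the wide collar from the white stand, push it down through the holes of both front lugs until its collar sits on the upper lug, and press so that the halves, which are sprung apart, are fully shut. Do not let go: finish while still holding the pin down and the block pressed shut with it, so that I can do up the clamp screws; leave the other things on the bench where they are.

Things in the scene. Friction and masses are not known exactly. Their poses are not given: they have to be found in the camera images.
- block: Lower half of the aluminium heater block on a dark foot, fixed. Origin: on the bench under the block's centre; z up, x along the hinge, +y to the hinge, -y to the pin lug. Foot 118 (x) x 150 (y) x 8 mm; block 90 x 88 mm, its top (parting plane) 44 mm up. The pin lug on the -y side is 36 (x) x 32 (y) mm, 20 mm thick, top flush with the parting plane, 16 mm of air beneath it.
- lid (a joint): Angle of the upper half, rad: 0 = fully shut, grows as it opens, 1.57 = upright; starts at 1.25 to 1.85. Friction hinge (0.22 N m): stays where left, does not fall. Two small sprung lift pins hold the halves apart: let go, the upper half stands ajar at 0.06; pressing it fully shut takes a steady 6 to 11 N down at the pin hole, else it springs back to 0.06.
- lid_hinge (a point): On the hinge axis, half-way along it: 47 mm to +y of the block's origin, 44 mm above the bench. The upper half: 0.35 kg, 90 mm along the hinge, reaching 92 mm out from it, 18 mm thick outward from the parting plane (which holds the axis). Two captive screw heads, 13 mm wide, 9 mm high, stand on its outer face 36 mm to each side of the middle, 80 mm from the hinge.
- upper_hole (a point): Centre of the outer (upper when shut) mouth of the hole in the upper half's lug, 108 mm out from the hinge axis; moves with the upper half; z axis = its outward normal (up when shut), y axis towards the hinge. Lug 36 mm wide, 92 to 124 mm from the hinge, 14 mm thick outward from the parting plane. Hole 14.5 mm, straight through, edge bevelled 1.5 mm.
- lower_hole (a point): Centre of the upper mouth of the pin hole in the lower lug: 14 mm wide, vertical, straight through 20 mm, edge bevelled 1.5 mm; 61 mm to -y of the block's origin, 44 mm above the bench. With the halves shut it lies 14 mm straight below upper_hole.
- groove (a point): Middle of the groove in the lower half, on the axis of the column lying in it, 43.5 mm above the bench.
- column_mid (a point): Middle of the steel column (19 mm thick, 90 mm long, dark end fittings 23 mm thick), loose, already lying in the groove along the block's x; nothing to do to it.
- pin_grip (a point): Locating pin, loose, upright in one of the stand's two holes, bare steel, 92 mm long, about 0.11 kg. This point: middle of its slim knurled grip (18 mm thick, 44 mm high, top of the pin); z along the pin, up. Below the grip a collar 24 mm wide, 6 mm thick, then a shank 12 mm thick, 42 mm long.
- pin_collar (a point): Centre of the underside of the pin's collar, 28 mm below pin_grip; it rests on the stand at first and must come to rest on the upper lug.
- pin_tip (a point): Lower end of the pin's shank, 70 mm below pin_grip; the last 7 mm taper to 7 mm thick.
- stand: White plastic stand, fixed, 52 (x) x 150 (y) x 55 mm high; origin at the centre of its underside. Two blind holes 13.5 mm wide and 47 mm deep, 45 mm to each side of the middle along y: one holds the pin, the other the driver.
- driver_mid (a point): Bystander: driver with a fat black fluted handle (32 mm thick, 44 mm high, this point at its middle, its top 99 mm above the bench), no collar, in the stand's other hole. Leave it.
- rack_mid (a point): Bystander: middle of a white tube rack, 30 x 251 mm and 70 mm high, tubes up to 112 mm, standing behind.
- reagent_mid (a point): Bystander: middle of a white reagent bottle, 68 mm thick, 150 mm high.
- tipbox_mid (a point): Bystander: middle of a pipette tip box, 85 x 122 x 62 mm.
- dish_mid (a point): Bystander: middle of a steel dish of spare fittings, 110 x 80 x 22 mm.
- wrench_grip (a point): Bystander: grip of a steel wrench, 150 mm long, lying flat on the bench.
- vial_mid (a point): Bystander: middle of a small capped vial, 31 mm wide, 38 mm high.
- beaker_mid (a point): Bystander: middle of a clear beaker, 62 mm wide, 70 mm high.
Mind the look-alikes: they are no part of the job. Leave any pink or red look-alike of the block alone.

How it is judged:
On the way, in this order (a step that is already met when the one before it is completed fails the run):
1. the upper half is swung down onto the lower half (within 0.1 rad of shut) (value of joint lid below 0.1 rad), for 0.2 s.
2. with the upper half down, the pin goes through its hole and at least 6 mm into the lower hole (value of joint lid below 0.1 rad and z of pin_tip in the frame of lower_hole below -0.006 m and horizontal distance between pin_tip and lower_hole below 0.005 m), for 0.1 s.
At the end, for the whole second after the job is handed in: Still held for the last second: halves shut (lid under 0.02 rad), pin tip over 22 mm below the parting plane, collar within 4.5 mm of the upper hole's mouth, robot bearing on the pin (over 2 N) and the pin on the upper half (over 4 N), column in its groove (within 8 mm) (value of joint lid below 0.02 rad and distance between pin_collar and upper_hole below 0.0045 m and z of pin_tip in the frame of lower_hole below -0.022 m and horizontal distance between pin_tip and lower_hole below 0.005 m and contact force between pin and lid above 4 N and contact force between any of the fingers, the arm and pin above 2 N and distance between column_mid and groove below 0.008 m); the arm keeps its last pose, push and grip.
It fails at once if another thing on the bench is shoved by more than 40 mm, or the driver is lifted out (distance of driver_mid from where it was at the start of the episode above 0.03 m or distance of any of rack_mid, reagent_mid, tipbox_mid, dish_mid, wrench_grip, vial_mid, beaker_mid from where it was at the start of the episode above 0.04 m).
It also fails if it takes over 58 s, if anything falls off the work surface, if the arm or the gripper's body presses on something with over 40 N, if the wrist force passes 120 N, or if a joint passes its speed limit or range.

## Working session

There is one attempt and no reset: what is moved stays moved. The work goes in short steps, Python scripts to look and compute and a tool call to move; the robot and the scene stay as the last step left them, time stands still between calls to the robot, and variables do not carry over. Pictures are saved under pics/ and viewed, at most 10 in all, crops included, and the job is handed in when it is done.

Besides the shell and the picture viewer there is one more tool, called by a JSON object that holds its "op" and its "data". apply_moves: Moves the arm, as the interface text tells. Its arguments: {"type":"object","properties":{"deltas":{"type":"array"}},"required":["deltas"]}

```bash
mkdir -p pics; cat > h.py <<'E'
import numpy as np, cv2
from station import arm
from scipy.spatial.transform import Rotation as R
def proj(c,P):
    P=np.atleast_2d(P); Ti=np.linalg.inv(c["T"]); q=P@Ti[:3,:3].T+Ti[:3,3]
    s=np.c_[q[:,0]/-q[:,2],-q[:,1]/-q[:,2]]; r2=(s**2).sum(1,keepdims=True)
    s=s*(1+c["k1"]*r2); K=c["mtx"]; return s@K[:2,:2].T+K[:2,2]
def ray(c,uv):
    K=c["mtx"]; s0=np.linalg.inv(K[:2,:2])@(np.array(uv,float)-K[:2,2]); s=s0.copy()
    for _ in range(20): s=s0/(1+c["k1"]*(s@s))
    d=c["T"][:3,:3]@np.array([s[0],-s[1],-1]); return c["T"][:3,3],d/np.linalg.norm(d)
def tri(c1,u1,c2,u2):
    o1,d1=ray(c1,u1);o2,d2=ray(c2,u2)
    t=np.linalg.lstsq(np.c_[d1,-d2],o2-o1,rcond=None)[0]
    a=o1+t[0]*d1;b=o2+t[1]*d2; return (a+b)/2,np.linalg.norm(a-b)
def atz(c,uv,z):
    o,d=ray(c,uv); return o+d*(z-o[2])/d[2]
def tool(p): # world point -> tool frame shift in cm from measured TCP
    s=arm.get_state(); q=s["orientation"]; r=R.from_quat([q[1],q[2],q[3],q[0]])
    return r.inv().apply(np.array(p)-s["tcp_pos"])*100
E
python3 - <<'E'
from h import *
np.set_printoptions(precision=4,suppress=True)
s=arm.get_state(); print(s)
for n in ("side","top"):
    c=arm.camera(n); cv2.imwrite(f"pics/{n}0.png",cv2.resize(c["img"],(800,600)))
    print(n,c["mtx"].tolist(),c["k1"],c["T"].tolist())
    for t in ["block","lid","pin_grip","stand","driver_mid","column_mid","rack_mid","reagent_mid","tipbox_mid","dish_mid","wrench_grip","vial_mid","beaker_mid"]:
        for d in arm.look_for(c,t)[:3]:
            print(n,t,round(d["score"],2),np.array(d["location"]),proj(c,d["location"])[0].round())
E
```

```text
{'clock': 0.0, 'joint_positions': array([-1.2519,  0.4694, -0.0486,  1.5337,  0.0241,  1.141 , -0.0823]), 'qd': array([-0.0002, -0.0005, -0.0017,  0.0008, -0.0001, -0.0007,  0.0003]), 'tau': array([  0.0003, -50.7973,  -0.0807, -23.6161,  -0.0615,   0.0377,
         0.0002]), 'tcp_pos': array([0.2298, 0.6341, 0.2355]), 'orientation': array([-0.0001,  0.173 ,  0.9849, -0.0009]), 'force': array([-0.1831,  0.5137,  0.0226]), 'torque': array([ 0.0628,  0.0195, -0.0082]), 'gripper_force': 0.0, 'opening': 0.08716317986351797}
side [[365.0603517661402, 0.0, 254.26331777223697], [0.0, 365.0603517661402, 194.4293093184772], [0.0, 0.0, 1.0]] -0.03039494754497032 [[0.9298904833281826, 0.20865947105055216, -0.3029272423480315, 0.18123774520504482], [-0.36783078436058925, 0.5320728510596978, -0.7626263798491884, -0.791852424717284], [0.0020501444712400776, 0.8205849781138506, 0.5715208575384969, 0.7013913544292835], [0.0, 0.0, 0.0, 1.0]]
side block 0.97 [ 0.2987 -0.1924  0.0443] [207. 277.]
side block 0.73 [0.3304 0.1553 0.0408] [187. 197.]
side block 0.64 [0.5386 0.1909 0.0434] [245. 177.]
side 
[... 2070 characters left out ...]
82 0.0171 0.0673] [256. 112.]
top reagent_mid 0.85 [0.6348 0.3843 0.1054] [131. 156.]
top reagent_mid 0.55 [0.4364 0.3957 0.025 ] [132. 226.]
top tipbox_mid 0.97 [ 0.6305 -0.389   0.057 ] [390. 160.]
top tipbox_mid 0.6 [0.6544 0.0162 0.0368] [256. 154.]
top tipbox_mid 0.31 [ 0.563  -0.2141  0.0552] [333. 182.]
top dish_mid 0.95 [ 0.46   -0.3922  0.0039] [388. 218.]
top dish_mid 0.41 [ 0.582  -0.1669  0.1037] [320. 173.]
top dish_mid 0.3 [0.5407 0.2179 0.1362] [185. 186.]
top wrench_grip 0.74 [ 0.4796 -0.0054  0.0084] [264. 212.]
top wrench_grip 0.15 [0.6324 0.3857 0.1043] [130. 157.]
top beaker_mid 0.69 [0.4362 0.3934 0.0219] [133. 226.]
top beaker_mid 0.47 [0.7725 0.0171 0.0663] [256. 114.]
```

View pics/side0.png

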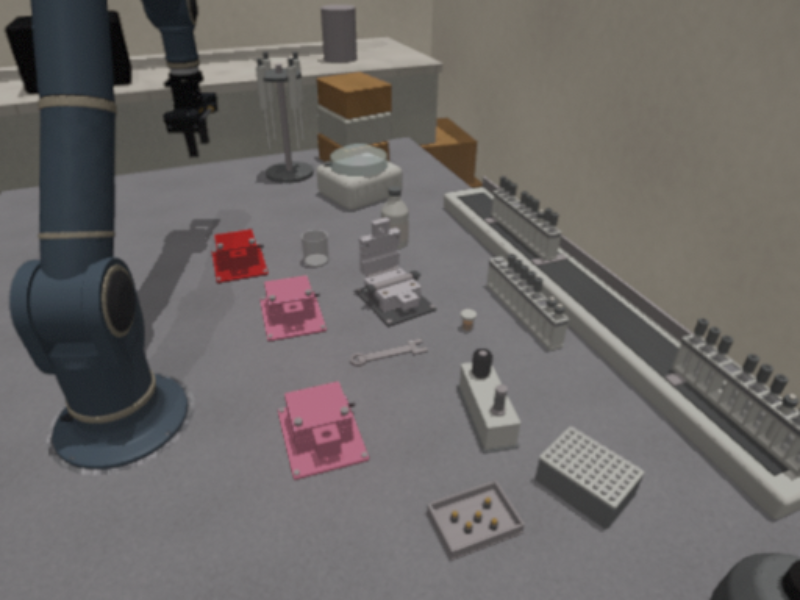

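View pics/top0.png

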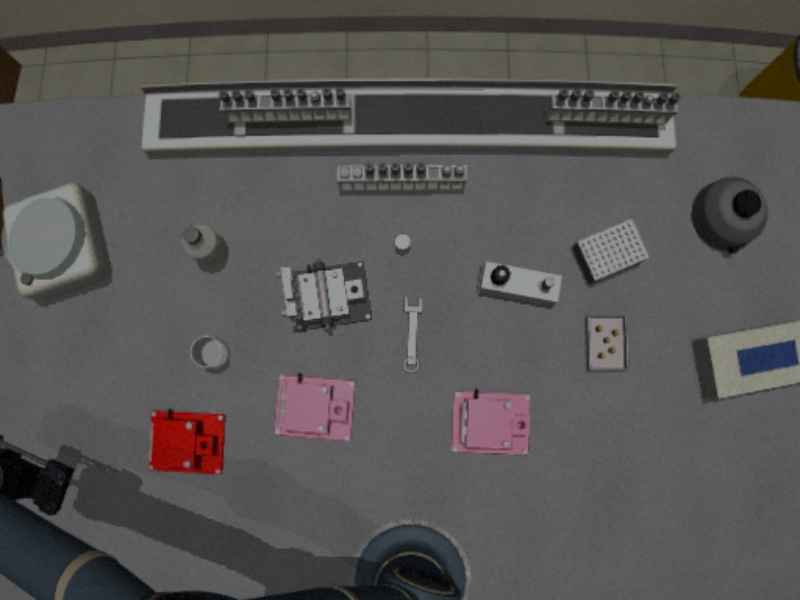

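In the side view (800x600), the grey block with its lid upright is at (395,280) and the white stand is at (490,405). Two things stand in it: a black driver at (482,362) and a bare-steel pin at (500,400). The top view shows the block at (325,293), lug at (355,289), driver at (500,273) and pin at (548,284). The two pink blocks and the red one are look-alikes. Next is an enlarged crop to confirm this.

```bash
python3 - <<'E'
from h import *
s=arm.camera("side");t=arm.camera("top")
import pickle; pickle.dump((s,t),open("st0.pkl","wb"))
f=lambda c,x,y:cv2.resize(c["img"][y:y+75,x:x+100],(400,300),interpolation=cv2.INTER_CUBIC)
im=np.vstack([np.hstack([f(s,210,130),f(s,265,210)]),np.hstack([f(t,165,150),f(t,285,145)])])
cv2.imwrite("pics/crop1.png",im)
E
```

```text
(no output)
```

View pics/crop1.png

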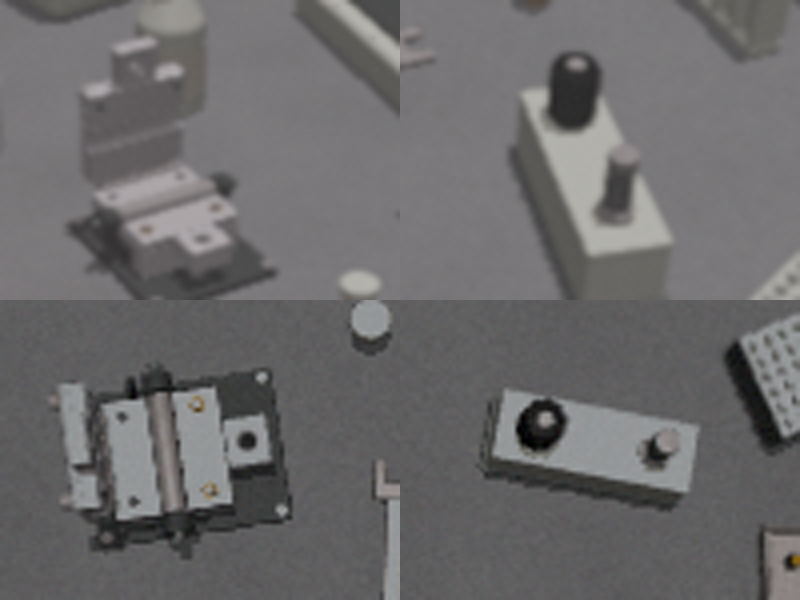

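The crop confirms the pin: bare steel, slim grip, collar on the stand, at side (321,248) and top (351,180). The fat black fluted item beside it is the driver. The grey block, with its lid up and the column in the groove, is the real one. Next I fit the poses.

```bash
python3 - <<'E'
from h import *; import pickle
from scipy.optimize import least_squares
np.set_printoptions(precision=4,suppress=True)
s,t=pickle.load(open("st0.pkl","rb"))
px=lambda x,y,x0,y0:np.array([(x+.5)/4-.5+x0,(y+.5)/4-.5+y0])
A=lambda x,y:px(x,y,210,130);B=lambda x,y:px(x-400,y,265,210);C=lambda x,y:px(x,y-300,165,150);D=lambda x,y:px(x-400,y-300,285,145)
print("hole tri",tri(s,A(205,239),t,C(248,440)))
print("pin top tri",tri(s,B(625,155),t,D(665,440)))
print("pin top atz .105",atz(s,B(625,155),.105),atz(t,D(665,440),.105))
print("stand holes dir: driver top",tri(s,B(575,65),t,D(545,415)), "stand corners", [atz(t,D(*q),.055) for q in ((502,390),(698,425),(688,492),(492,457))])
M=np.array([[45,-44,44],[-45,-44,44],[45,44,44],[-45,44,44],[0,-61,44]])/1e3
ot=np.array([C(218,388),C(232,505),C(103,405),C(113,520),C(248,440)])
Ms=np.array([[0,-61,44]])/1e3; os_=np.array([A(205,239)])
W=lambda p,M:np.c_[M[:,:2]@np.array([[np.cos(p[2]),-np.sin(p[2])],[np.sin(p[2]),np.cos(p[2])]]).T+p[:2],M[:,2]]
r=least_squares(lambda p:np.r_[(proj(t,W(p,M))-ot).ravel(),(proj(s,W(p,Ms))-os_).ravel()],[.54,.15,.14])
print("block",r.x,r.fun.reshape(-1,2)); p=r.x
print("hole",W(p,Ms))
for a in np.arange(1.2,1.9,.1):
  e=lambda x,rr,n:W(p,np.array([[x,.047-rr*np.cos(a)+n*np.sin(a),.044+rr*np.sin(a)+n*np.cos(a)]]))
  # lug end corners inner face (side), lid corner
  q=[proj(s,e(-.018,.124,0))[0],proj(s,e(.018,.124,0))[0],proj(s,e(.045,.092,0))[0],proj(s,e(-.045,.092,0))[0]]
  print(round(a,1),"side crop",[((u-[210,130]+.5)*4-.5).round() for u in q],"top",[((proj(t,e(x,.092,n))[0]-[165,150]+.5)*4-.5+[0,300]).round() for x,n in ((.045,0),(.045,.018),(-.045,0))])
E
```

```text
hole tri (array([0.5596, 0.1055, 0.043 ]), np.float64(0.0017162840641515157))
pin top tri (array([ 0.5642, -0.2575,  0.1012]), np.float64(0.00010622298461773229))
pin top atz .105 [ 0.5618 -0.2609  0.105 ] [ 0.5636 -0.2566  0.105 ]
stand holes dir: driver top (array([ 0.581 , -0.1697,  0.098 ]), np.float64(0.00429236175603886)) stand corners [array([ 0.6096, -0.1448,  0.055 ]), array([ 0.5831, -0.2928,  0.055 ]), array([ 0.5323, -0.2836,  0.055 ]), array([ 0.5588, -0.1364,  0.055 ])]
block [0.549  0.1667 0.1375] [[-0.1936 -0.3989]
 [ 0.1724 -0.2941]
 [-0.2367 -0.5818]
 [ 0.8736  0.0121]
 [-0.172   0.4285]
 [-0.9982 -0.196 ]]
hole [[0.5574 0.1062 0.044 ]]
1.2 side crop [array([142.,  83.]), array([182.,  73.]), array([204.,  92.]), array([106., 118.])] top [array([127., 376.]), array([102., 378.]), array([143., 501.])]
1.3 side crop [array([135.,  73.]), array([175.,  63.]), array([198.,  85.]), array([101., 111.])] top [array([114., 377.]), array([ 89., 379.]), array([130., 502.])]
1.4 side crop [array([128.,  64.]), array([168.,  53.]), array([193.,  78.]), array([ 96., 104.])] top [array([101., 378.]), array([ 76., 381.]), array([117., 504.])]
1.5 side crop [array([121.,  56.]), array([160.,  46.]), array([188.,  72.]), array([91., 98.])] top [array([ 88., 380.]), array([ 63., 383.]), array([104., 505.])]
1.6 side crop [array([114.,  49.]), array([153.,  40.]), array([182.,  68.]), array([86., 93.])] top [array([ 75., 382.]), array([ 51., 385.]), array([ 91., 507.])]
1.7 side crop [array([107.,  44.]), array([146.,  35.]), array([177.,  64.]), array([81., 89.])] top [array([ 63., 384.]), array([ 39., 388.]), array([ 78., 509.])]
1.8 side crop [array([100.,  41.]), array([139.,  31.]), array([171.,  61.]), array([76., 86.])] top [array([ 51., 386.]), array([ 27., 390.]), array([ 66., 511.])]
```

```bash
cat >> h.py <<'E'
B0=np.array([.549,.1667,0]); YAW=.1375
Rb=R.from_euler("z",YAW).as_matrix()
RT=np.c_[Rb[:,1],Rb[:,0],[0,0,-1]]  # tool x=block y, tool y=block x, z down
def blk(x,y,z): return B0+Rb@np.array([x,y,z])
def go(p): # shift cm, turn deg to reach tcp p with tool orientation RT
    s=arm.get_state(); q=s["orientation"]; r=R.from_quat([q[1],q[2],q[3],q[0]])
    return (tool(p).round(2), (r.inv()*R.from_matrix(RT)).as_rotvec(degrees=True).round(2))
E
python3 - <<'E'
from h import *
print(blk(0,.095,.19),go(blk(0,.095,.19)))
E
```

```text
[0.53597862 0.26080337 0.19      ] (array([-41.5 , -24.71,   4.66]), array([ 0.  , -0.  , 62.19]))
```

{"op": "apply_moves", "data": {"deltas": [{"jaw": 0,"dx": -5.2,"dy": -3.1,"dz": 0.6,"wz": 8},{"jaw": 0,"dx": -10.4,"dy": -6.2,"dz": 1.2,"wz": 16},{"jaw": 0,"dx": -15.6,"dy": -9.3,"dz": 1.8,"wz": 24},{"jaw": 0,"dx": -20.8,"dy": -12.4,"dz": 2.3,"wz": 32},{"jaw": 0,"dx": -26,"dy": -15.5,"dz": 2.9,"wz": 40},{"jaw": 0,"dx": -31.2,"dy": -18.6,"dz": 3.5,"wz": 48},{"jaw": 0,"dx": -36.4,"dy": -21.7,"dz": 4.1,"wz": 55},{"jaw": 0,"dx": -41.5,"dy": -24.7,"dz": 4.7,"wz": 62.2},{"jaw": 0,"dx": -41.5,"dy": -24.7,"dz": 4.7,"wz": 62.2},{"jaw": 0,"dx": -41.5,"dy": -24.7,"dz": 4.7,"wz": 62.2}]}}

```text
validation failed for argument at $.de...
```

```bash
python3 - <<'E'
from h import *
np.set_printoptions(precision=3,suppress=True)
print(go(blk(0,.095,.164)))
s=arm.get_state();print(s["force"],s["clock"],s["opening"])
b=(Rb.T@(s["tcp_pos"]-B0))*100; print("tcp block cm",b)
# push path in cm relative to current measured TCP (tool x = block y, z down)
r,h,w=.114,.014,.0095
for a in [1.6,1.45,1.3,1.15,1.,.85,.7,.55,.4,.25,.12,.06]:
    y=.047-r*np.cos(a)+h*np.sin(a)+w; z=.044+r*np.sin(a)+h*np.cos(a)+.014
    print(a,"dx %.1f dz %.1f"%(y*100-b[0+1],b[2]-z*100))
f=lambda c,x,y,k=4:cv2.resize(c["img"][y:y+150,x:x+100],(400,600),interpolation=cv2.INTER_CUBIC)
c=arm.camera("side");t=arm.camera("top")
cv2.imwrite("pics/crop2.png",np.hstack([f(c,200,60),f(t,155,110)]))
E
```

```text
(array([-41.5 , -24.72,   7.26]), array([ 0.  , -0.  , 62.19]))
[-0.268 -0.566 -0.483] 1.5 0.08705313785451078
tcp block cm [-25.181  50.721  23.659]
1.6 dx -43.3 dz 6.5
1.45 dx -45.1 dz 6.4
1.3 dx -46.8 dz 6.5
1.15 dx -48.4 dz 6.9
1.0 dx -50.1 dz 7.5
0.85 dx -51.5 dz 8.4
0.7 dx -52.9 dz 9.4
0.55 dx -54.1 dz 10.7
0.4 dx -55.0 dz 12.1
0.25 dx -55.8 dz 13.7
0.12 dx -56.2 dz 15.1
0.06 dx -56.4 dz 15.8
```

View pics/crop2.png

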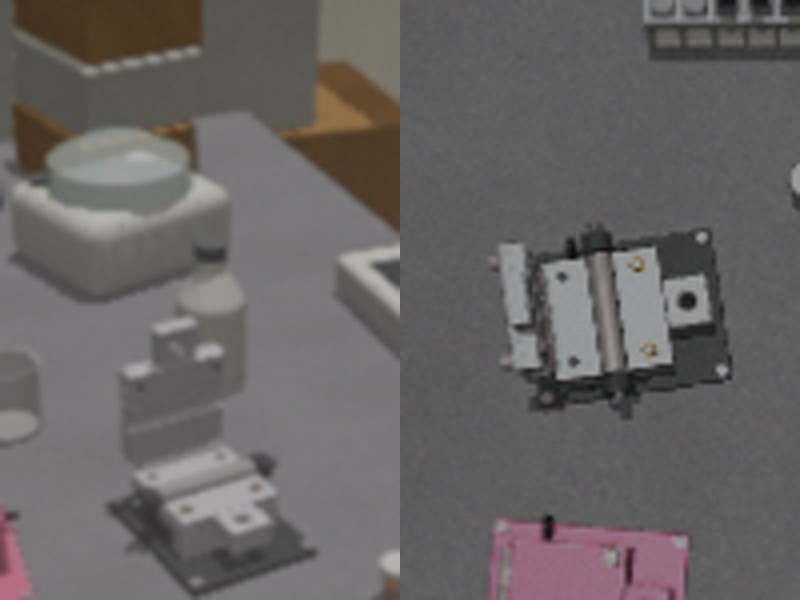

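The move was refused, probably because all seven keys are needed. The arm hasn't moved, and the picture shows the scene unchanged. I'll retry with every key.

{"op": "apply_moves", "data": {"deltas": [{"jaw": 0,"dx": -5.2,"dy": -3.1,"dz": 0.6,"wx": 0,"wy": 0,"wz": 8},{"jaw": 0,"dx": -10.4,"dy": -6.2,"dz": 1.2,"wx": 0,"wy": 0,"wz": 16},{"jaw": 0,"dx": -15.6,"dy": -9.3,"dz": 1.8,"wx": 0,"wy": 0,"wz": 24},{"jaw": 0,"dx": -20.8,"dy": -12.4,"dz": 2.3,"wx": 0,"wy": 0,"wz": 32},{"jaw": 0,"dx": -26,"dy": -15.5,"dz": 2.9,"wx": 0,"wy": 0,"wz": 40},{"jaw": 0,"dx": -31.2,"dy": -18.6,"dz": 3.5,"wx": 0,"wy": 0,"wz": 48},{"jaw": 0,"dx": -36.4,"dy": -21.7,"dz": 4.1,"wx": 0,"wy": 0,"wz": 55},{"jaw": 0,"dx": -41.5,"dy": -24.7,"dz": 4.7,"wx": 0,"wy": 0,"wz": 62.2},{"jaw": 0,"dx": -41.5,"dy": -24.7,"dz": 4.7,"wx": 0,"wy": 0,"wz": 62.2},{"jaw": 0,"dx": -41.5,"dy": -24.7,"dz": 4.7,"wx": 0,"wy": 0,"wz": 62.2}]}}

```text
clock: 2.85
tcp_pos: [0.5357, 0.2616, 0.1895]
orientation: [-0.0, 0.657, 0.754, 0.0]
force: [-0.1, 0.4, 0.3]
opening: 0.0017
gripper_force: 0.0
```

{"op": "apply_moves", "data": {"deltas": [{"jaw": 0,"dx": 0,"dy": 0,"dz": 1.8,"wx": 0,"wy": 0,"wz": 0},{"jaw": 0,"dx": -2.1,"dy": 0,"dz": 1.8,"wx": 0,"wy": 0,"wz": 0},{"jaw": 0,"dx": -3.0,"dy": 0,"dz": 1.7,"wx": 0,"wy": 0,"wz": 0},{"jaw": 0,"dx": -3.9,"dy": 0,"dz": 1.7,"wx": 0,"wy": 0,"wz": 0},{"jaw": 0,"dx": -4.8,"dy": 0,"dz": 1.7,"wx": 0,"wy": 0,"wz": 0},{"jaw": 0,"dx": -5.6,"dy": 0,"dz": 1.8,"wx": 0,"wy": 0,"wz": 0},{"jaw": 0,"dx": -6.4,"dy": 0,"dz": 2.0,"wx": 0,"wy": 0,"wz": 0},{"jaw": 0,"dx": -7.2,"dy": 0,"dz": 2.2,"wx": 0,"wy": 0,"wz": 0},{"jaw": 0,"dx": -8.1,"dy": 0,"dz": 2.5,"wx": 0,"wy": 0,"wz": 0},{"jaw": 0,"dx": -8.9,"dy": 0,"dz": 2.8,"wx": 0,"wy": 0,"wz": 0}]}}

```text
clock: 4.1
tcp_pos: [0.5485, 0.1722, 0.1613]
orientation: [0.0, 0.657, 0.754, 0.0]
force: [0.9, 1.8, -0.1]
opening: 0.0005
gripper_force: 0.7
```

{"op": "apply_moves", "data": {"deltas": [{"jaw": 0,"dx": -0.7,"dy": 0,"dz": 0.4,"wx": 0,"wy": 0,"wz": 0},{"jaw": 0,"dx": -1.4,"dy": 0,"dz": 0.9,"wx": 0,"wy": 0,"wz": 0},{"jaw": 0,"dx": -2.1,"dy": 0,"dz": 1.4,"wx": 0,"wy": 0,"wz": 0},{"jaw": 0,"dx": -2.8,"dy": 0,"dz": 1.9,"wx": 0,"wy": 0,"wz": 0},{"jaw": 0,"dx": -3.4,"dy": 0,"dz": 2.5,"wx": 0,"wy": 0,"wz": 0},{"jaw": 0,"dx": -4.0,"dy": 0,"dz": 3.2,"wx": 0,"wy": 0,"wz": 0},{"jaw": 0,"dx": -4.5,"dy": 0,"dz": 3.9,"wx": 0,"wy": 0,"wz": 0},{"jaw": 0,"dx": -4.9,"dy": 0,"dz": 4.6,"wx": 0,"wy": 0,"wz": 0},{"jaw": 0,"dx": -5.3,"dy": 0,"dz": 5.4,"wx": 0,"wy": 0,"wz": 0},{"jaw": 0,"dx": -5.7,"dy": 0,"dz": 6.2,"wx": 0,"wy": 0,"wz": 0},{"jaw": 0,"dx": -6.1,"dy": 0,"dz": 7.4,"wx": 0,"wy": 0,"wz": 0},{"jaw": 0,"dx": -6.1,"dy": 0,"dz": 7.7,"wx": 0,"wy": 0,"wz": 0}]}}

```text
clock: 5.6
tcp_pos: [0.5559, 0.1117, 0.0834]
orientation: [-0.0, 0.657, 0.754, -0.001]
force: [-0.3, 0.1, 0.8]
opening: -0.0
gripper_force: 0.2
```

{"op": "apply_moves", "data": {"deltas": [{"jaw": 0,"dx": 0,"dy": 0,"dz": 0.4,"wx": 0,"wy": 0,"wz": 0},{"jaw": 0,"dx": 0,"dy": 0,"dz": 0.8,"wx": 0,"wy": 0,"wz": 0},{"jaw": 0,"dx": 0,"dy": 0,"dz": 0.8,"wx": 0,"wy": 0,"wz": 0},{"jaw": 0,"dx": 0,"dy": 0,"dz": 0.8,"wx": 0,"wy": 0,"wz": 0}]}}

```text
clock: 6.1
tcp_pos: [0.5567, 0.1121, 0.0769]
orientation: [0.0, 0.657, 0.754, 0.0]
force: [-0.3, -1.9, 4.6]
opening: 0.0005
gripper_force: 2.2
```

{"op": "apply_moves", "data": {"deltas": [{"jaw": 0,"dx": 0,"dy": 0,"dz": -4,"wx": 0,"wy": 0,"wz": 0},{"jaw": 0,"dx": 0,"dy": 0,"dz": -8,"wx": 0,"wy": 0,"wz": 0},{"jaw": 5,"dx": -6,"dy": -0.7,"dz": -8,"wx": 0,"wy": 0,"wz": 0},{"jaw": 5,"dx": -12,"dy": -1.4,"dz": -8,"wx": 0,"wy": 0,"wz": 0},{"jaw": 5,"dx": -18,"dy": -2.1,"dz": -8,"wx": 0,"wy": 0,"wz": 0},{"jaw": 5,"dx": -24,"dy": -2.8,"dz": -8,"wx": 0,"wy": 0,"wz": 0},{"jaw": 5,"dx": -30,"dy": -3.5,"dz": -8,"wx": 0,"wy": 0,"wz": 0},{"jaw": 5,"dx": -36,"dy": -4.3,"dz": -8,"wx": 0,"wy": 0,"wz": 0},{"jaw": 5,"dx": -36.7,"dy": -4.4,"dz": -8,"wx": 0,"wy": 0,"wz": 0},{"jaw": 5,"dx": -36.7,"dy": -4.4,"dz": -8,"wx": 0,"wy": 0,"wz": 0}]}}

```text
clock: 7.35
tcp_pos: [0.5632, -0.257, 0.156]
orientation: [-0.0, 0.657, 0.754, 0.0]
force: [-0.7, 0.3, 0.3]
opening: 0.0496
gripper_force: 0.0
```

```bash
python3 - <<'E'
from h import *; import pickle
c=arm.camera("side");t=arm.camera("top"); pickle.dump((c,t),open("st1.pkl","wb"))
f=lambda c,x,y:cv2.resize(c["img"][y:y+75,x:x+100],(400,300),interpolation=cv2.INTER_CUBIC)
cv2.imwrite("pics/crop3.png",np.vstack([np.hstack([f(c,210,140),f(c,270,200)]),np.hstack([f(t,170,150),f(t,300,145)])]))
print(go([.5633,-.258,.16]))
E
```

```text
(array([-0.31, -0.09, -0.39]), array([-0.01, -0.1 ,  0.15]))
```

View pics/crop3.png

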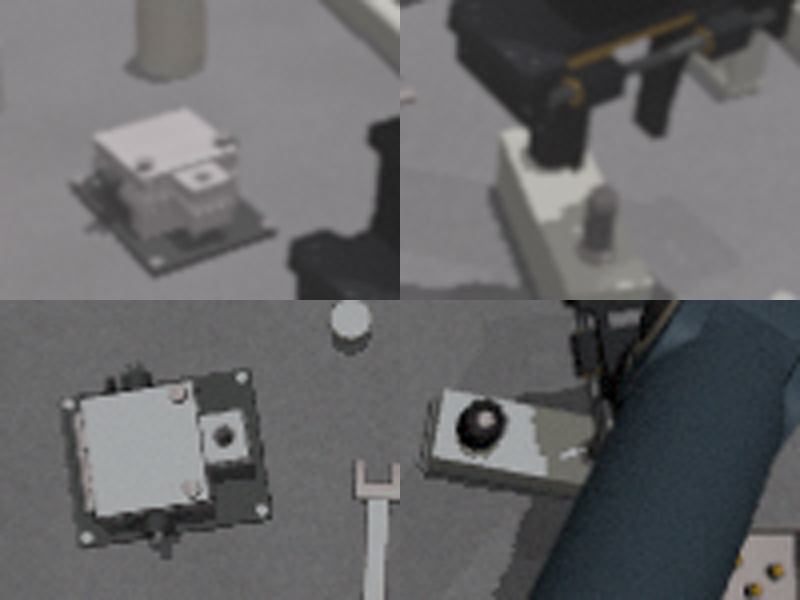

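The lid is down, slightly ajar, with its hole at side crop (207,177) and top crop (226,437). The open fingers straddle the pin in the side crop, with its top at (600,190). I'll check the numbers before descending.

```bash
python3 - <<'E'
from h import *; import pickle
from scipy.optimize import least_squares
np.set_printoptions(precision=4,suppress=True)
s,t=pickle.load(open("st1.pkl","rb"))
px=lambda x,y,x0,y0:np.array([(x+.5)/4-.5+x0,(y+.5)/4-.5+y0])
A=lambda x,y:px(x,y,210,140);B=lambda x,y:px(x-400,y,270,200);C=lambda x,y:px(x,y-300,170,150)
print("pin top atz side",atz(s,B(600,191),.105))
for z in (.105,.142): print("tcp axis in crop",(proj(s,[.5632,-.257,z])[0]-[270,200]+.5)*4-.5+[400,0])
print("upper hole tri",tri(s,A(207,177),t,C(226,437)),"top@.0645",atz(t,C(226,437),.0645),"side",atz(s,A(207,177),.0645))
S=[C(243,377),C(264,511),C(87,539),C(68,404)]
P=np.array([atz(t,q,.009) for q in S]); c=P.mean(0); print("foot centre",c, "yaw", np.arctan2(*(P[0]-P[1]+P[3]-P[2])[[1,0]]), np.arctan2(*((P[3]-P[0]+P[2]-P[1])*[-1,1,1])[[0,1]]))
# all-in-one fit incl. side foot front screw
print("hole from foot", c+R.from_euler('z',.145).apply([0,-.061,0]))
print("hole from prior", blk(0,-.060,.0645))
E
```

```text
pin top atz side [ 0.5608 -0.2568  0.105 ]
tcp axis in crop [603.7044 190.2068]
tcp axis in crop [610.539  143.0433]
upper hole tri (array([0.5598, 0.1053, 0.0641]), np.float64(0.003960639163353383)) top@.0645 [0.5578 0.1059 0.0645] side [0.5615 0.1044 0.0645]
foot centre [0.5505 0.1564 0.009 ] yaw 0.15687864140048577 0.15333558106850348
hole from foot [0.5594 0.096  0.009 ]
hole from prior [0.5572 0.1073 0.0645]
```

{"op": "apply_moves", "data": {"deltas": [{"jaw": 5,"dx": 0,"dy": 0,"dz": 3,"wx": 0,"wy": 0,"wz": 0},{"jaw": 5,"dx": 0,"dy": 0,"dz": 6,"wx": 0,"wy": 0,"wz": 0},{"jaw": 5,"dx": 0,"dy": 0,"dz": 7.8,"wx": 0,"wy": 0,"wz": 0},{"jaw": 5,"dx": 0,"dy": 0,"dz": 7.8,"wx": 0,"wy": 0,"wz": 0},{"jaw": 0.5,"dx": 0,"dy": 0,"dz": 7.8,"wx": 0,"wy": 0,"wz": 0},{"jaw": 0.5,"dx": 0,"dy": 0,"dz": 7.8,"wx": 0,"wy": 0,"wz": 0},{"jaw": 0.5,"dx": 0,"dy": 0,"dz": 7.8,"wx": 0,"wy": 0,"wz": 0},{"jaw": 0.5,"dx": 0,"dy": 0,"dz": 7.8,"wx": 0,"wy": 0,"wz": 0},{"jaw": 0.5,"dx": 0,"dy": 0,"dz": 7.8,"wx": 0,"wy": 0,"wz": 0}]}}

```text
clock: 8.57
tcp_pos: [0.5634, -0.2573, 0.0789]
orientation: [0.0, 0.657, 0.754, 0.0]
force: [-0.3, 0.7, 2.0]
opening: 0.0173
gripper_force: 30.0
```

{"op": "apply_moves", "data": {"deltas": [{"jaw": 0.5,"dx": 0,"dy": 0,"dz": -3,"wx": 0,"wy": 0,"wz": 0},{"jaw": 0.5,"dx": 0,"dy": 0,"dz": -6.5,"wx": 0,"wy": 0,"wz": 0},{"jaw": 0.5,"dx": 0,"dy": 0,"dz": -9,"wx": 0,"wy": 0,"wz": 0},{"jaw": 0.5,"dx": 6,"dy": 0.7,"dz": -9,"wx": 0,"wy": 0,"wz": 0},{"jaw": 0.5,"dx": 12,"dy": 1.5,"dz": -9,"wx": 0,"wy": 0,"wz": 0},{"jaw": 0.5,"dx": 18,"dy": 2.2,"dz": -9,"wx": 0,"wy": 0,"wz": 0},{"jaw": 0.5,"dx": 24,"dy": 3,"dz": -9,"wx": 0,"wy": 0,"wz": 0},{"jaw": 0.5,"dx": 30,"dy": 3.7,"dz": -9,"wx": 0,"wy": 0,"wz": 0},{"jaw": 0.5,"dx": 35,"dy": 4.4,"dz": -9,"wx": 0,"wy": 0,"wz": 0},{"jaw": 0.5,"dx": 36,"dy": 4.5,"dz": -8,"wx": 0,"wy": 0,"wz": 0},{"jaw": 0.5,"dx": 36,"dy": 4.5,"dz": -7,"wx": 0,"wy": 0,"wz": 0},{"jaw": 0.5,"dx": 36,"dy": 4.5,"dz": -7,"wx": 0,"wy": 0,"wz": 0}]}}

```text
clock: 10.07
tcp_pos: [0.5577, 0.103, 0.1473]
orientation: [-0.0, 0.658, 0.753, -0.002]
force: [-0.4, -0.0, -1.3]
opening: 0.0169
gripper_force: 30.0
```

```bash
python3 - <<'E'
from h import *; import pickle
c=arm.camera("side");t=arm.camera("top"); pickle.dump((c,t),open("st2.pkl","wb"))
f=lambda c,x,y,w,h:cv2.resize(c["img"][y:y+h,x:x+w],(400,600),interpolation=cv2.INTER_CUBIC)
cv2.imwrite("pics/crop4.png",np.hstack([f(c,240,130,50,75),f(t,200,140,50,75)]))
s=arm.get_state();print(s["tcp_pos"],s["force"],s["opening"],Rb.T@(s["tcp_pos"]-B0))
tip=s["tcp_pos"]-[0,0,.066]
for z in (0,.042,.07,.092): print(z,(proj(c,tip+[0,0,z])[0]-[240,130]+.5)*8-.5)
print("hole prev pix in this crop",((209.5+ .0,),))
E
```

```text
[0.55864997 0.10331217 0.14840444] [-0.49811762  0.46945153 -0.75333839] 0.01686035478881988 [ 0.0008705  -0.06411226  0.14840444]
0 [169.41099008 399.37819777]
0.042 [170.73198069 307.53029587]
0.07 [171.64229224 244.11430133]
0.092 [172.37485622 193.00790857]
hole prev pix in this crop ((209.5,),)
```

View pics/crop4.png

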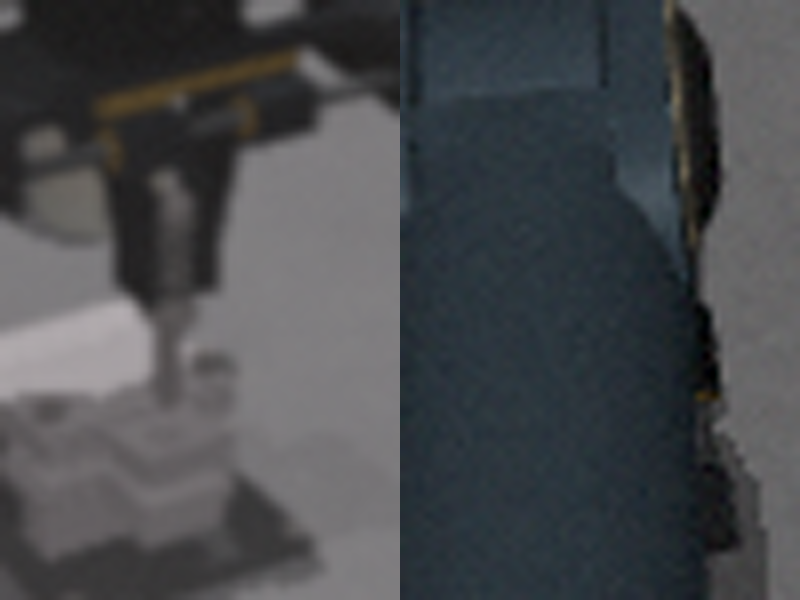

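The side view shows the pin vertical in the fingers, tip at crop (170,400), matching the projection from the TCP (169,399). The arm hides the hole in the top view. I'll refine the hole position from the earlier unobstructed pictures.

```bash
python3 - <<'E'
from h import *; import pickle
s0,t0=pickle.load(open("st0.pkl","rb"));s1,t1=pickle.load(open("st1.pkl","rb"))
def f(c,P):
    u=proj(c,P)[0].round().astype(int)-[9,7]; print(u)
    return cv2.convertScaleAbs(cv2.resize(c["img"][u[1]:u[1]+15,u[0]:u[0]+20],(400,300),interpolation=cv2.INTER_NEAREST),alpha=1.2)
U=[.5585,.1055,.0645];L=[.5585,.1055,.044]
cv2.imwrite("pics/crop5.png",np.vstack([np.hstack([f(s0,L),f(t0,L)]),np.hstack([f(s1,U),f(t1,U)])]))
E
```

```text
[251 182]
[218 178]
[251 177]
[217 177]
```

View pics/crop5.png

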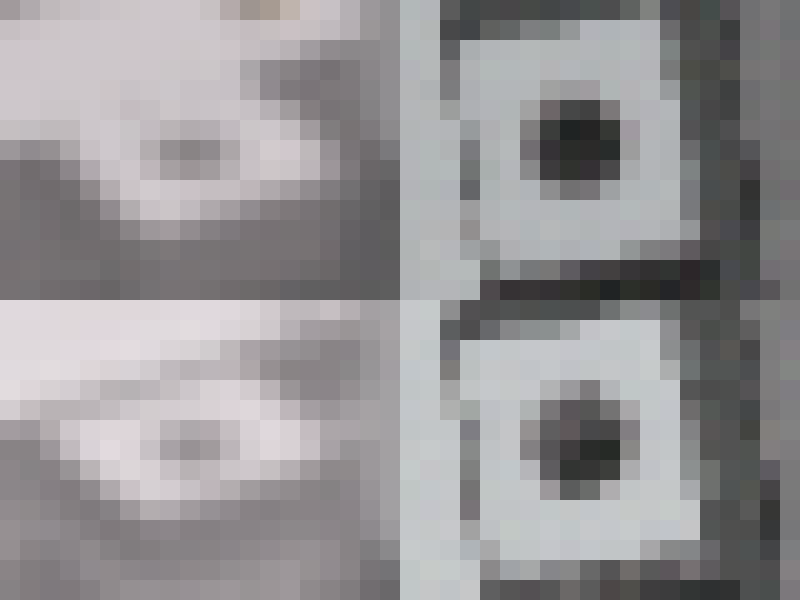

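```bash
python3 - <<'E'
from h import *; import pickle
np.set_printoptions(precision=4,suppress=True)
s,t=pickle.load(open("st1.pkl","rb"))
for n,a,b,z in (("up",(260.1,183.75),(225.5,183.65),.0645),("low",(260.15,188.9),(226.25,184.85),.044)):
    print(n,tri(s,a,t,b),atz(s,a,z),atz(t,b,z))
for i in range(3):
    arm.camera("side"); q=arm.get_state(); print(q["tcp_pos"],q["force"])
print("side x-coordinate tip",)
E
```

```text
up (array([0.5586, 0.1078, 0.0636]), np.float64(7.910678617056087e-05)) [0.558  0.1066 0.0645] [0.5585 0.1077 0.0645]
low (array([0.5582, 0.1067, 0.0445]), np.float64(0.0005948129321909503)) [0.5588 0.1074 0.044 ] [0.558  0.1069 0.044 ]
[0.5588 0.1037 0.1487] [-0.1674  0.259  -1.0652]
[0.5589 0.1041 0.1488] [-0.0286  0.2731 -1.3844]
[0.5589 0.1045 0.1489] [-0.3729  0.3428 -0.8635]
side x-coordinate tip
```

{"op": "apply_moves", "data": {"deltas": [{"jaw": 0.5,"dx": 0.3,"dy": 0,"dz": 0.5,"wx": 0,"wy": 0,"wz": 0},{"jaw": 0.5,"dx": 0.3,"dy": 0,"dz": 1.3,"wx": 0,"wy": 0,"wz": 0},{"jaw": 0.5,"dx": 0.3,"dy": 0,"dz": 1.8,"wx": 0,"wy": 0,"wz": 0},{"jaw": 0.5,"dx": 0.3,"dy": 0,"dz": 2.2,"wx": 0,"wy": 0,"wz": 0},{"jaw": 0.5,"dx": 0.3,"dy": 0,"dz": 2.6,"wx": 0,"wy": 0,"wz": 0},{"jaw": 0.5,"dx": 0.3,"dy": 0,"dz": 2.6,"wx": 0,"wy": 0,"wz": 0}]}}

```text
clock: 11.08
tcp_pos: [0.5582, 0.1086, 0.1223]
orientation: [-0.0, 0.657, 0.754, 0.0]
force: [0.4, 0.3, -0.5]
opening: 0.0171
gripper_force: 30.0
```

{"op": "apply_moves", "data": {"deltas": [{"jaw": 0.5,"dx": -0.1,"dy": 0,"dz": 0.5,"wx": 0,"wy": 0,"wz": 0},{"jaw": 0.5,"dx": -0.1,"dy": 0,"dz": 1.0,"wx": 0,"wy": 0,"wz": 0},{"jaw": 0.5,"dx": -0.1,"dy": 0,"dz": 1.5,"wx": 0,"wy": 0,"wz": 0},{"jaw": 0.5,"dx": -0.1,"dy": 0,"dz": 1.8,"wx": 0,"wy": 0,"wz": 0},{"jaw": 0.5,"dx": -0.1,"dy": 0,"dz": 1.8,"wx": 0,"wy": 0,"wz": 0}]}}

```text
clock: 11.7
tcp_pos: [0.5584, 0.1079, 0.1042]
orientation: [0.0, 0.657, 0.754, 0.0]
force: [2.3, 2.9, -2.6]
opening: 0.0173
gripper_force: 30.0
```

{"op": "apply_moves", "data": {"deltas": [{"jaw": 0.5,"dx": 0.06,"dy": 0.06,"dz": 0.4,"wx": 0,"wy": 0,"wz": 0},{"jaw": 0.5,"dx": 0.06,"dy": 0.06,"dz": 0.8,"wx": 0,"wy": 0,"wz": 0},{"jaw": 0.5,"dx": 0.06,"dy": 0.06,"dz": 1.2,"wx": 0,"wy": 0,"wz": 0},{"jaw": 0.5,"dx": 0.06,"dy": 0.06,"dz": 1.2,"wx": 0,"wy": 0,"wz": 0}]}}

```text
clock: 12.2
tcp_pos: [0.5586, 0.1081, 0.092]
orientation: [-0.0, 0.657, 0.754, -0.0]
force: [1.0, 1.3, -1.2]
opening: 0.0174
gripper_force: 30.0
```

Good. Next I bring the collar onto the lug and press.

{"op": "apply_moves", "data": {"deltas": [{"jaw": 0.5,"dx": 0.05,"dy": 0.03,"dz": 0.4,"wx": 0,"wy": 0,"wz": 0},{"jaw": 0.5,"dx": 0.05,"dy": 0.03,"dz": 0.7,"wx": 0,"wy": 0,"wz": 0},{"jaw": 0.5,"dx": 0.05,"dy": 0.03,"dz": 1.0,"wx": 0,"wy": 0,"wz": 0},{"jaw": 0.5,"dx": 0.05,"dy": 0.03,"dz": 1.0,"wx": 0,"wy": 0,"wz": 0}]}}

```text
clock: 12.7
tcp_pos: [0.559, 0.1076, 0.083]
orientation: [0.0, 0.657, 0.754, -0.0]
force: [-0.9, -2.3, 4.8]
opening: 0.0171
gripper_force: 30.0
```

{"op": "apply_moves", "data": {"deltas": [{"jaw": 0.5,"dx": 0,"dy": 0,"dz": 0.15,"wx": 0,"wy": 0,"wz": 0},{"jaw": 0.5,"dx": 0,"dy": 0,"dz": 0.3,"wx": 0,"wy": 0,"wz": 0},{"jaw": 0.5,"dx": 0,"dy": 0,"dz": 0.3,"wx": 0,"wy": 0,"wz": 0}]}}

```text
clock: 13.08
tcp_pos: [0.5592, 0.1074, 0.0816]
orientation: [0.0, 0.657, 0.754, -0.0]
force: [-4.0, -3.3, 16.4]
opening: 0.0176
gripper_force: 30.0
```

{"op": "apply_moves", "data": {"deltas": [{"jaw": 0.5,"dx": -0.05,"dy": -0.07,"dz": 0.1,"wx": 0,"wy": 0,"wz": 0},{"jaw": 0.5,"dx": -0.05,"dy": -0.07,"dz": 0.1,"wx": 0,"wy": 0,"wz": 0},{"jaw": 0.5,"dx": -0.05,"dy": -0.07,"dz": 0.1,"wx": 0,"wy": 0,"wz": 0}]}}

```text
clock: 13.45
tcp_pos: [0.5592, 0.1074, 0.0815]
orientation: [0.0, 0.657, 0.754, 0.001]
force: [-6.0, -1.7, 21.4]
opening: 0.0172
gripper_force: 30.0
```

```bash
python3 - <<'E'
from h import *
for i in range(4):
    c=arm.camera("side"); q=arm.get_state(); print(q["tcp_pos"],q["force"],q["clock"])
cv2.imwrite("pics/crop6.png",cv2.resize(c["img"][140:215,210:310],(800,600),interpolation=cv2.INTER_CUBIC))
p=np.array([.559,.1072,0]);
for z in (.058,.064,.086,.108): print(z,(proj(c,p+[0,0,z])[0]-[210,140]+.5)*8-.5)
E
```

```text
[0.55914879 0.10737352 0.08153349] [-5.27950463 -0.92693366 20.29682169] 13.5
[0.55914971 0.10736823 0.08153507] [-5.433168   -2.08210197 21.1426231 ] 13.55
[0.55914194 0.10735496 0.08154098] [-5.01616957 -1.91919491 20.44833151] 13.6
[0.559171   0.10735464 0.08153733] [-4.46696595 -2.43769214 20.8894239 ] 13.65
0.058 [405.7702701  365.84162186]
0.064 [405.94262218 353.27799228]
0.086 [406.58285497 306.57419879]
0.108 [407.23637403 258.84588678]
```

View pics/crop6.png

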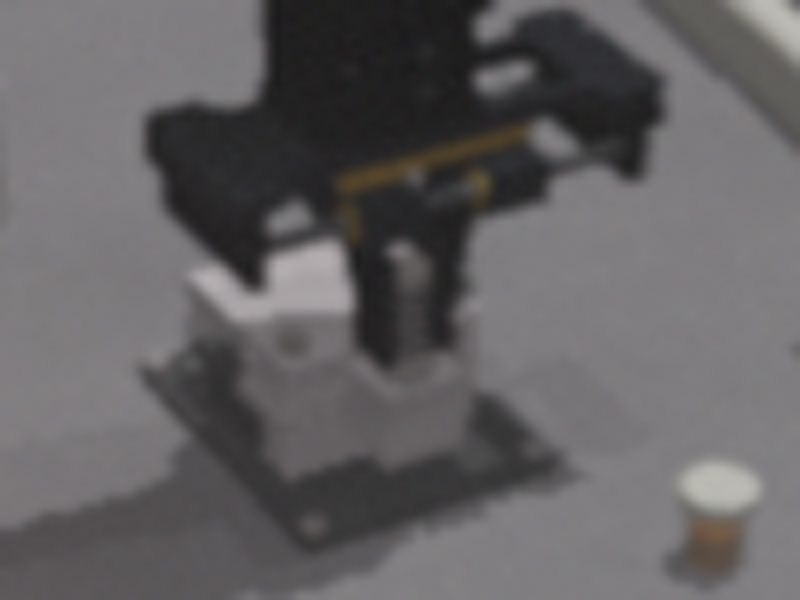

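The picture shows the halves flush with no gap, the collar hidden at the lug at (405,365) and the pin top at (405,255), where a seated pin should be. The last 1 mm of command moved the tool only 0.1 mm and the push holds steady at about 20 N, so the block is fully shut.

```bash
python3 -c "
from station import arm
print(arm.sign_off())"
```

```text
the job is handed in; nothing more can be done
None
```

The job is handed in: the upper half is swung down and pressed shut, the pin is through both lugs with its collar on the upper one, and the arm is still holding it down with about 20 N; the judge's verdict was not shown.

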